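# Set the dosing pump's stroke dial and clamp it

## Robot

A 6-joint arm with a two-finger parallel gripper is mounted at the origin on the work surface. World frame = base frame: x ahead of the robot, y to its left, z up, the work surface at z = 0. Lengths are in mm, angles in rad, forces in N, time in s.
With the tool pointing down it reaches from about 300 to 775 mm from the base axis. Payload 14.6 kg.
Tool frame: the origin (TCP) lies midway between the tips of the shut fingers; the grasp point (between the pads) lies 19 mm behind it (grip_point_offset is the distance from the TCP to the grasp point, in mm); z points along the fingers, y is the direction in which the jaws open and shut (so a half turn about z gives the same grasp; the last joint's range is limited). The gripper opens to 85 mm and grips with 20 to 120 N. Pads are 22 mm wide; open, the fingers measure 114 mm over their backs; the gripper's body (76 mm by 85 mm) begins 54 mm behind the grasp point. The pads swing forward as they close: fully open they stand 13 mm farther back than shut.
Start: joints at [-1.334, 0.3, 1.521, -0, 1.321, -0.067], TCP at [164.525, -524.806, 231.281] pointing down, gripper open.
Joint ranges: [-3.03, 3.03], [-0.79, 2.21], [0.23, 2.52], [-1.04, 4.18], [0, 3.07], [-2.55, 2.55]. Speed limits (rad/s): [2.22, 2.22, 2.57, 3.14, 3.14, 3.14].

## Interface

Orientations are given as a unit quaternion [w, x, y, z].
In Python, from workcell import get_state, grab_frame, job_done, spot_in, tip_of, grip_point_offset gives the robot as it stands.
- The arm moves only by the tool servo_tool, never from a script. Its argument "plan" is a list of rows, each a list of 7 numbers: the turn, a rotation vector about the tool's x, y, z in degrees, then the shift along the tool's x, y, z in mm, then the finger opening in mm, from 0 to 85.4. In form: [[ax, ay, az, dx, dy, dz, hand], ...]. A call has 1 to 5 rows; each row shifts and turns the commanded pose from where the row before left it, along the tool's axes as they then stand; what a row does not reach is not made up. A row lasts 1/12 s, in which the tool goes at most 41.7 mm and 7.16 degrees, less where a joint would pass 70% of its speed; a pose out of reach is approached as far as the arm can. A call with a gripper value outside its range is refused whole. The fingers move at their own pace and stop on an object; "newtons" is the grip in N (left out, the last holds). Time passes only in rows, so rows that do not move let the fingers close. It gives the time, the measured TCP pose, the force and the opening at its end, in the units of the state.
- get_state(): the state, without advancing time (a new reading comes with each control period).
- grab_frame(name): name is "side" or "top" or "wrist"; returns a dict with "frame" (400x640x3 uint8, blue, green, red), "K" (3x3 intrinsics, pixels), "dist_coeffs" ([k1, k2, p1, p2, k3] as OpenCV has them; the pictures are not rectified), "R" (3x3) and "t" (3): a world point X has camera coordinates R X + t; the wrist camera has in their place "hand_eye" (4x4, takes a point from camera to tool coordinates, whose origin is the TCP and whose axes are the flange's). Camera axes: x right, y down, z forward; pixel columns grow to the right and rows downward; lengths in mm; the calibration is good to about 2 mm. A picture is of the moment at which its call begins: read the wrist's pose just before it. There is no depth.
- job_done(): hands the job in, once; it reports no verdict.
Trained networks look in a picture, given as the dict that the camera call returned (one of the last four; its "shot" number tells which), for a name from the list of things; names that differ only in an ending like _2 or _b are one class to them, and where a whole thing is asked for, a point or a joint stands for the part that bears it (a point fixed in the world has none). Each returns a list of dicts, best first, with "p" (0 to 1); they miss things now and then, are a little off and sometimes report something else, mostly with a low value. They report only what shows in the picture. A call takes as long as a camera call.
- spot_in(picture, label): "location" ([x, y, z] in mm, in the coordinates of the camera as it stood for that picture, good to about 4 mm: the middle of the surface that is visible of it).
- tip_of(picture, label): "location" ([x, y, z] in mm, in the coordinates of the camera as it stood for that picture, good to about 4 mm: a listed point, or the origin of a listed thing).
The state is a dict: "time_s": time; "joint_positions": joint angles; "joint_vel": joint speeds; "effort": joint torques, N m; "position": TCP position; "ee_rot": TCP orientation; "ft_force": force on the tool from outside, world axes, zero at the start; "torque": the same for the moment, N m; "grip_width": opening from 0.0 (shut) to 1.0 (fully open).
Only numpy, scipy, OpenCV 4.12 (cv2) and the standard library are available. Lean on these libraries where they do the work, as an engineer would, in place of code of your own. Each camera call takes 0.05 s, during which the arm holds its last target.

## Task

On the dosing pump with the blue dial, turn the dial clockwise until its white pointer is on the green marker clip, then turn the lock ring under it clockwise by its orange tab, all the way to its stop, so that the setting is clamped. Leave the dial on the marker and let go; the pump with the grey dial is not the one.

Things in the scene. Friction and masses are not known exactly. Their poses are not given: they have to be found in the camera images.
- dial_grip (a point): Blue dial on a white pump's top: point on its vertical axis at grip height, 149 mm above the bench. Grip: upright bar 46 mm long, 15 thick, 30 high, ending 12 mm above the point; 60 mm skirt below. x: level, along the bar to the white pointer, whose end is 47 mm out; z up. Stiff (0.06 N m), stays where left. Starts 29 to 86 degrees anticlockwise (from above) of the clip; travel 2.4 rad.
- mark (a point): Bright green clip (12 x 9 mm, 20 mm high), fixed on the scale plate of the pump with the blue dial, where the pointer must go. Point: centre of its top, 56 mm from the dial's axis, 109 mm above the bench. x: level, outward from the dial's axis through the clip; the dial is set when its x points the same way. The grey-dialled pump has no clip.
- lock_tab (a point): Orange upright tab on the arm of the steel lock ring (68 mm wide, under the blue dial, same axis). 18 mm long radially (x, level, outward from the axis), 12 mm thick (y); it stands 2 to 36 mm above a dark 144 mm round plate whose top is 89 mm above the bench. Point: in the tab, 62 mm from the axis, 115 mm above the bench. Pinch it from above, or push its side, along an arc about the axis.
- lock_ring (a joint): Angle of the lock ring (rad): near 0 is loose; grows clockwise seen from above, to the hard stop at 1.05, which is tight. It starts at 0 to 0.25, turns stiffly (0.12 N m, about 2 N at the tab), stays where it is left and does not turn the dial.

How it is judged (in metres and radians):
On the way, in this order (a step that is already met when the one before it is completed fails the run):
1. the blue dial's pointer is on the green clip (within 12 degrees) while the lock ring is still loose (angle between the x axis of dial_grip and the x axis of mark, either way round below 0.21 rad and value of joint lock_ring below 0.5 rad), for 0.2 s.
2. the lock ring is turned tight (value of joint lock_ring above 0.85 rad), for 0.2 s.
At the end, for the whole second after the job is handed in: The blue dial's pointer is within 12 degrees of the green clip's direction, and the lock ring is tight: its joint reads more than 0.85 rad (within 11 degrees of its stop at 1.05) (angle between the x axis of dial_grip and the x axis of mark, either way round below 0.21 rad and value of joint lock_ring above 0.85 rad); the robot touches nothing.
It also fails if it takes over 40 s, if anything falls off the work surface, if the arm or the gripper's body presses on something with over 40 N, if the wrist force passes 120 N, or if a joint passes its speed limit or range.

## Working session

There is one attempt and no reset: what is moved stays moved. The work goes in short steps, Python scripts to look and compute and a tool call to move; the robot and the scene stay as the last step left them, time stands still between calls to the robot, and variables do not carry over. Pictures are saved under pics/ and viewed, and the job is handed in when it is done.

Besides the shell and the picture viewer there is one more tool, called by a JSON object that holds its "name" and its "arguments", one argument or row to a line. servo_tool: Moves the arm, as the interface text tells. Its arguments: {"type":"object","properties":{"plan":{"type":"array","items":{"type":"array","items":{"type":"number"}}},"newtons":{"type":"number"}},"required":["plan"]}

```bash
mkdir -p pics; ls; cat > h.py <<'E'
import numpy as np, cv2
from workcell import *
from scipy.spatial.transform import Rotation as Rn
def Rq(q): return Rn.from_quat([q[1],q[2],q[3],q[0]])
def toworld(d,st,p):
    p=np.array(p,float)
    if 'R' in d and d.get('R') is not None:
        return np.array(d['R']).T@(p-np.array(d['t']))
    H=np.array(d['hand_eye']); q=H[:3,:3]@p+H[:3,3]
    return Rq(st['ee_rot']).apply(q)+np.array(st['position'])
def ray_at_z(d,st,u,v,z):
    n=cv2.undistortPoints(np.array([[[u,v]]],float),np.array(d['K']),np.array(d['dist_coeffs'],float))[0,0]
    a=toworld(d,st,[0,0,0]); b=toworld(d,st,[n[0],n[1],1.])
    return a+(b-a)*(z-a[2])/(b[2]-a[2])
E
python3 - <<'E'
from h import *
for c in ['top','side','wrist']:
    st=get_state(); d=grab_frame(c); cv2.imwrite(f'pics/{c}0.png',d['frame'])
    print(c,[k for k in d])
    for l in ['dial_grip','mark','lock_tab']:
        print(l,[(round(r['p'],2),toworld(d,st,r['location']).round(1).tolist()) for r in tip_of(d,l)][:3])
print(get_state())
E
```

```text
pics
top ['frame', 'K', 'dist_coeffs', 'R', 't', 'shot']
dial_grip []
mark [(0.63, [578.9, -138.7, 111.4])]
lock_tab []
side ['frame', 'K', 'dist_coeffs', 'R', 't', 'shot']
dial_grip [(0.82, [541.5, -185.7, 149.2])]
mark [(0.64, [581.5, -138.0, 105.9])]
lock_tab [(0.91, [538.4, -244.2, 113.6])]
wrist ['frame', 'K', 'dist_coeffs', 'hand_eye', 'shot']
dial_grip []
mark []
lock_tab []
{'time_s': 0.6, 'joint_positions': array([-1.33359138e+00,  2.99907749e-01,  1.52099267e+00,  2.56290438e-06,
        1.32069398e+00, -6.65744060e-02]), 'joint_vel': array([ 0.00244259,  0.00019666, -0.00024011,  0.0004694 , -0.00178224,
        0.00047863]), 'effort': array([-2.53409620e-03, -5.43176758e+01, -3.61892581e+01, -2.00818913e-04,
        6.53272982e-04,  1.20097963e-05]), 'position': array([ 164.53076164, -524.8085304 ,  231.27943036]), 'ee_rot': array([-9.76895681e-07,  9.88486971e-01,  1.51306009e-01,  1.16256758e-06]), 'ft_force': array([-0.14525237,  0.18918901,  0.34452919]), 'torque': array([-0.00188749,  0.03785043, -0.00462944]), 'grip_width': 0.9988935778395819}
```

View pics/top0.png

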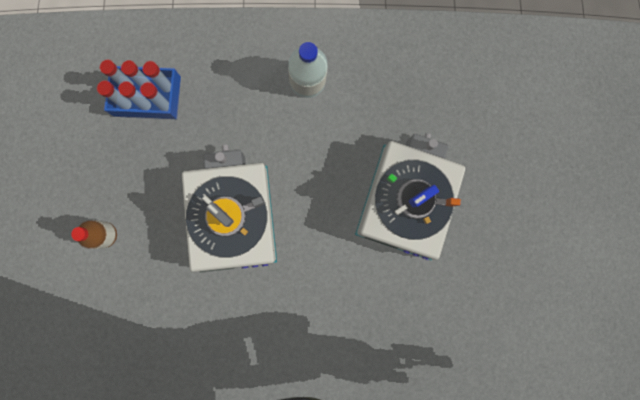

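View pics/side0.png

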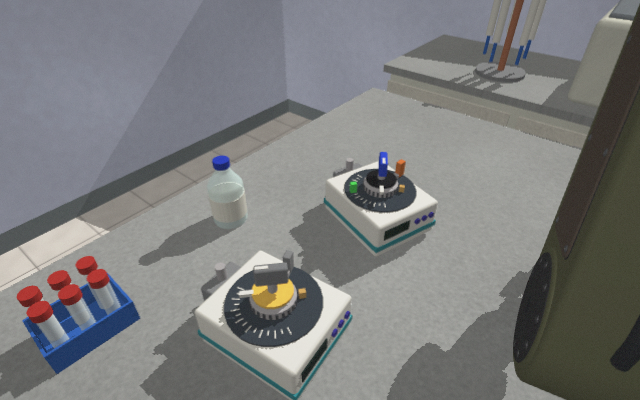

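```bash
python3 - <<'E'
from h import *
st=get_state(); d=grab_frame('top'); f=d['frame']
cv2.imwrite('pics/topz.png',cv2.resize(f[130:270,345:485],None,fx=4.2,fy=4.2,interpolation=cv2.INTER_CUBIC))
hsv=cv2.cvtColor(f,cv2.COLOR_BGR2HSV)
def cen(lo,hi,box):
    m=cv2.inRange(hsv,lo,hi); k=np.zeros_like(m); x0,x1,y0,y1=box; k[y0:y1,x0:x1]=m[y0:y1,x0:x1]
    n,l,s,c=cv2.connectedComponentsWithStats(k); return [(s[i,4],s[i,:4].tolist(),c[i].round(1).tolist()) for i in range(1,n) if s[i,4]>4]
b=(360,470,150,245)
for nm,lo,hi,z in [('green',(50,120,80),(75,255,255),109),('blue',(110,120,60),(130,255,255),158),('orange',(5,150,120),(20,255,255),125),('white',(0,0,170),(180,50,255),110)]:
    for s,bb,c in cen(lo,hi,b): 
        if s<2000: print(nm,s,bb,c,ray_at_z(d,st,*c,z).round(1))
print('cam',toworld(d,st,[0,0,0]))
E
```

```text
green 45 [388, 174, 9, 8] [392.0, 177.7] [ 578.2 -140.4  109. ]
blue 257 [410, 185, 29, 22] [424.9, 195.0] [ 543.2 -183.8  158. ]
orange 61 [450, 198, 10, 7] [454.5, 201.3] [ 535.7 -244.5  125. ]
orange 19 [425, 217, 5, 6] [426.9, 219.6] [ 504.6 -195.5  125. ]
white 1062 [382, 150, 83, 48] [429.3, 165.0] [ 600.7 -206.8  110. ]
white 34 [415, 195, 10, 8] [419.7, 198.9] [ 541.1 -188.   110. ]
white 955 [363, 206, 87, 39] [398.2, 232.8] [ 482.8 -149.1  110. ]
white 36 [396, 206, 10, 8] [400.6, 209.4] [ 523.  -154.1  110. ]
cam [473.74125072  14.86773542 861.83742567]
```

View pics/topz.png

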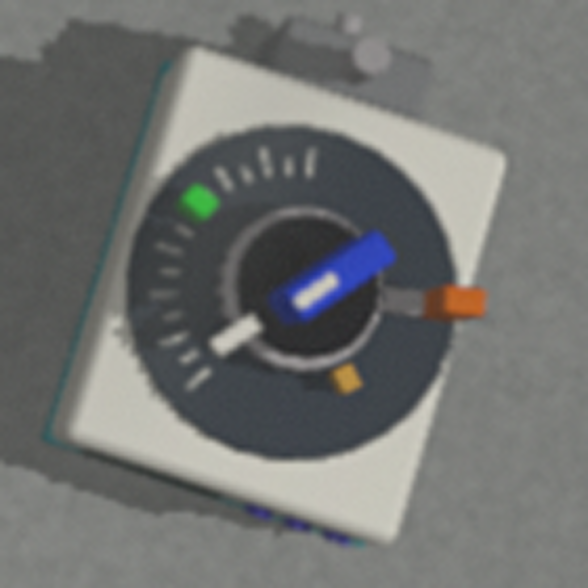

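```bash
python3 - <<'E'
from h import *
d=grab_frame('wrist'); print(np.array(d['hand_eye']).round(3),d['K'],grip_point_offset)
E
```

```text
[[ 0.00000e+00 -9.45000e-01 -3.26000e-01  8.28030e+01]
 [ 1.00000e+00 -0.00000e+00  1.00000e-03  6.58000e-01]
 [-1.00000e-03 -3.26000e-01  9.45000e-01 -1.42498e+02]
 [ 0.00000e+00  0.00000e+00  0.00000e+00  1.00000e+00]] [[287.35031821   0.         324.1660714 ]
 [  0.         287.35031821 198.98305123]
 [  0.           0.           1.        ]] 18.700000000000003
```

{"name": "servo_tool", "arguments": {
  "plan": [
    [0,0,0,35.5,-16.3,-10,85],
    [0,0,0,35.5,-16.3,-10,85],
    [0,0,0,35.5,-16.3,-10,85],
    [0,0,0,35.5,-16.3,-10,85],
    [0,0,0,35.5,-16.3,-10,85]
  ]
}}

```text
time_s: 1.12
position: [310.5, -392.5, 281.9]
ee_rot: [0.0, 0.989, 0.151, 0.0]
ft_force: [0.5, -1.7, 0.0]
grip_width: 0.995
```

{"name": "servo_tool", "arguments": {
  "plan": [
    [0,0,0,35.5,-16.3,0,60],
    [0,0,0,35.5,-16.3,0,60],
    [0,0,0,35.5,-16.3,0,60],
    [0,0,0,35.5,-16.3,0,60],
    [0,0,0,35.5,-16.3,0,60]
  ]
}}

```text
time_s: 1.53
position: [455.7, -261.4, 281.5]
ee_rot: [0.0, 0.988, 0.151, 0.0]
ft_force: [0.9, -1.0, 0.9]
grip_width: 0.705
```

{"name": "servo_tool", "arguments": {
  "plan": [
    [0,0,0,35.5,-16.3,0,60],
    [0,0,0,35.5,-16.3,0,60],
    [0,0,0,35.5,-16.3,0,60],
    [0,0,-7,0,0,0,60],
    [0,0,-7,0,0,0,60]
  ]
}}

```text
time_s: 1.95
position: [542.6, -182.8, 280.7]
ee_rot: [-0.0, 0.962, 0.274, -0.0]
ft_force: [-0.9, 0.5, -0.3]
grip_width: 0.706
```

{"name": "servo_tool", "arguments": {
  "plan": [
    [0,0,-7,0,0,0,60],
    [0,0,-7,0,0,0,60],
    [0,0,-7,0,0,0,60],
    [0,0,-7,0,0,0,60],
    [0,0,-7,0,0,0,60]
  ]
}}

```text
time_s: 2.37
position: [541.5, -184.5, 281.2]
ee_rot: [-0.0, 0.835, 0.55, -0.0]
ft_force: [-0.2, -0.4, -0.1]
grip_width: 0.706
```

{"name": "servo_tool", "arguments": {
  "plan": [
    [0,0,-7,0,0,0,60],
    [0,0,-7,0,0,0,60],
    [0,0,-7,0,0,0,60],
    [0,0,-7,0,0,0,60],
    [0,0,-7,0,0,0,60]
  ]
}}

```text
time_s: 2.78
position: [541.5, -184.6, 281.3]
ee_rot: [0.0, 0.631, 0.776, -0.0]
ft_force: [0.3, 0.2, 0.2]
grip_width: 0.703
```

```bash
cat > look.py <<'E'
import sys
from h import *
n=sys.argv[1]
st=get_state(); print(st['time_s'],np.array(st['position']).round(1),'yaw',round(np.degrees(2*np.arctan2(st['ee_rot'][2],st['ee_rot'][1])),1), 'j6',st['joint_positions'][5],st['grip_width'],st['ft_force'].round(1))
for c in ['wrist','side','top']:
    st=get_state(); d=grab_frame(c); f=d['frame']
    if c=='wrist': a=f
    elif c=='side': b=cv2.resize(f[130:270,300:460],(320,280))
    else: e=cv2.resize(f[140:260,350:480],(303,280))
    for l in ['dial_grip','mark','lock_tab']:
        print(c,l,[(round(r['p'],2),toworld(d,st,r['location']).round(1).tolist()) for r in tip_of(d,l)][:2])
cv2.imwrite(f'pics/{n}w.png',a)
cv2.imwrite(f'pics/{n}.png',np.hstack([b,e]))
E
python3 look.py a
```

```text
2.7833 [ 541.5 -184.6  281.3] yaw 101.8 j6 -0.5976094266012716 0.7034001543405578 [0.3 0.2 0.2]
wrist dial_grip [(0.7, [547.6, -183.6, 149.1])]
wrist mark [(0.46, [576.1, -141.6, 106.1]), (0.33, [536.1, -248.5, 114.6])]
wrist lock_tab [(0.57, [536.5, -248.8, 116.2])]
side dial_grip [(0.55, [543.3, -184.4, 148.1])]
side mark [(0.41, [580.1, -140.2, 112.0])]
side lock_tab [(0.93, [539.8, -243.9, 113.0])]
top dial_grip [(0.82, [543.2, -183.2, 144.7])]
top mark [(0.6, [578.0, -141.8, 110.2])]
top lock_tab []
```

View pics/aw.png

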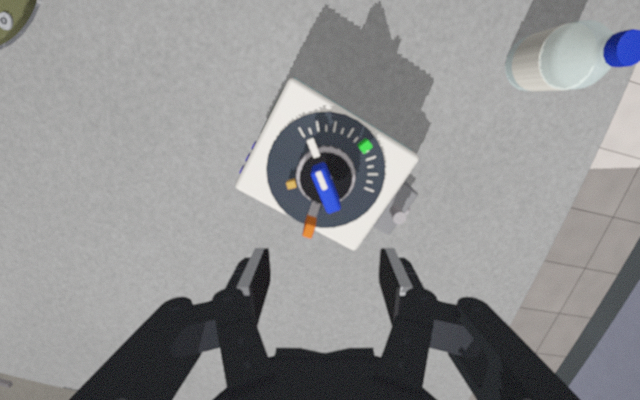

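View pics/a.png

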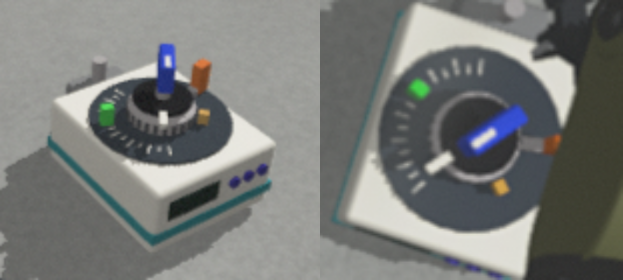

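```bash
cat > meas.py <<'E'
from h import *
import sys
cam=sys.argv[1] if len(sys.argv)>1 else 'wrist'
st=get_state(); d=grab_frame(cam); f=d['frame']; hsv=cv2.cvtColor(f,cv2.COLOR_BGR2HSV)
r0,r1,c0,c1=(90,245,240,410) if cam=='wrist' else (150,250,370,470)
W=np.zeros(f.shape[:2],np.uint8); W[r0:r1,c0:c1]=255
for nm,lo,hi,z in [('green',(50,120,60),(75,255,255),109),('blue',(110,150,60),(130,255,255),160),('orange',(3,180,120),(14,255,255),124)]:
    m=cv2.inRange(hsv,lo,hi)&W
    if nm=='blue': m=cv2.morphologyEx(m,cv2.MORPH_CLOSE,np.ones((7,7),np.uint8))
    n,l,s,c=cv2.connectedComponentsWithStats(m)
    if n<2: continue
    i=1+np.argmax(s[1:,4]); ys,xs=np.where(l==i)
    P=np.array([ray_at_z(d,st,x,y,z)[:2] for x,y in zip(xs,ys)])
    r=cv2.minAreaRect(P.astype(np.float32)); bp=cv2.boxPoints(r)
    e=bp[1]-bp[0]; g=bp[2]-bp[1]; L=e if np.hypot(*e)>np.hypot(*g) else g
    print(nm,s[i,:].tolist(),'mean',P.mean(0).round(1),'box',np.round(r[0],1),np.round(r[1],1),'dir',np.degrees(np.arctan2(L[1],L[0])).round(1)%180)
E
python3 meas.py; python3 - <<'E'
from h import *
d=grab_frame('wrist');f=d['frame'];cv2.imwrite('pics/wz.png',cv2.resize(f[100:250,240:430],None,fx=4,fy=4,interpolation=cv2.INTER_CUBIC))
E
```

```text
green [357, 138, 16, 14, 143] mean [ 576.  -139.9] box [ 575.7 -139.8] [13.9 12.9] dir 40.4
blue [310, 162, 31, 52, 759] mean [ 541.5 -182. ] box [ 541.1 -181.6] [18.6 50.7] dir 122.8
orange [305, 217, 11, 14, 86] mean [ 534.1 -235.7] box [ 534.4 -237.5] [17.   9.6] dir 89.8
```

View pics/wz.png

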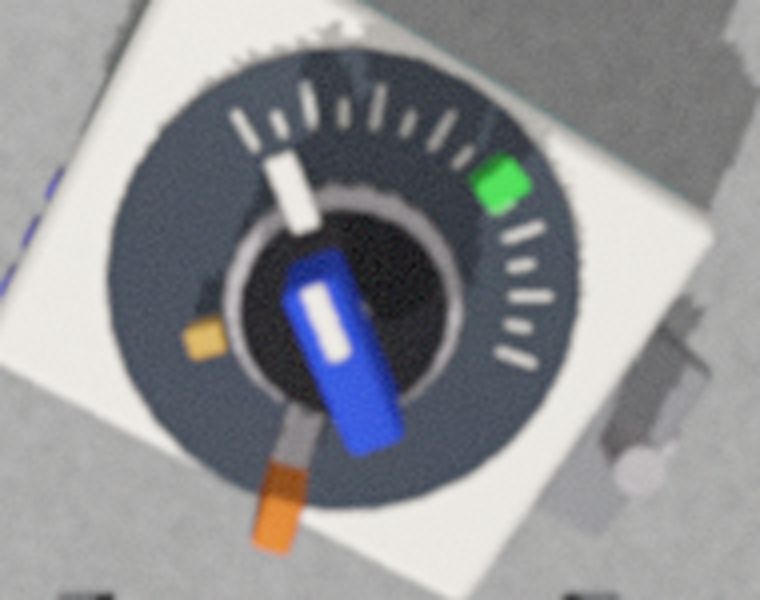

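{"name": "servo_tool", "arguments": {
  "plan": [
    [0,0,-6.6,0,0,10,60],
    [0,0,-6.6,0,0,10,60],
    [0,0,-6.5,0,0,10,60],
    [0,0,0,0,-1,20,60],
    [0,0,0,0,0,20,60]
  ]
}}

```text
time_s: 3.9
position: [540.7, -185.2, 211.0]
ee_rot: [0.001, 0.491, 0.871, 0.0]
ft_force: [0.5, -0.4, 0.2]
grip_width: 0.702
```

```bash
python3 look.py b; python3 meas.py wrist;python3 meas.py top
```

```text
3.9 [ 540.7 -185.2  211. ] yaw 121.1 j6 -0.937467734430447 0.7023782762137141 [ 0.5 -0.4  0.2]
wrist dial_grip [(0.65, [546.6, -181.9, 151.2])]
wrist mark [(0.76, [576.7, -142.8, 108.8]), (0.2, [533.1, -248.5, 116.8])]
wrist lock_tab [(0.79, [534.3, -248.5, 113.7])]
side dial_grip [(0.79, [544.1, -183.8, 151.6])]
side mark [(0.42, [579.9, -138.1, 111.7])]
side lock_tab [(0.72, [537.0, -242.5, 115.3])]
top dial_grip [(0.88, [548.2, -183.2, 147.4])]
top mark [(0.41, [579.1, -141.5, 115.4])]
top lock_tab []
green [376, 167, 20, 19, 259] mean [ 574.7 -140.2] box [ 574.7 -140.3] [15.4 15.5] dir 140.6
blue [316, 180, 23, 65, 1107] mean [ 539.3 -180.5] box [ 538.5 -180. ] [15.9 50.2] dir 122.0
orange [282, 234, 15, 11, 118] mean [ 530.7 -231.8] box [ 530. -231.] [12.8  9.9] dir 31.2
green [388, 174, 9, 8, 49] mean [ 578.1 -140.4] box [ 578.6 -140.4] [13.5 11.3] dir 44.5
blue [410, 185, 27, 22, 275] mean [ 541.8 -181.4] box [ 542.  -181.8] [16.2 49.4] dir 122.8
```

View pics/bw.png

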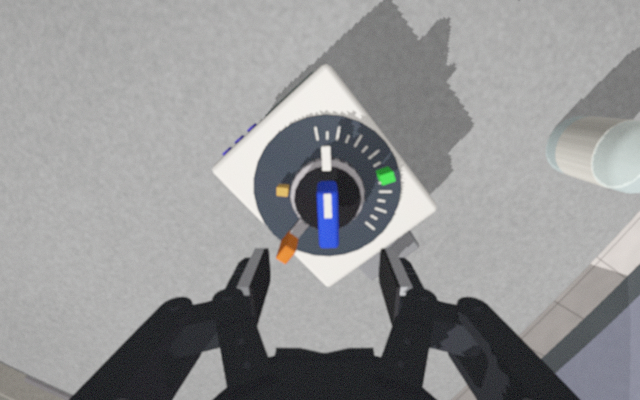

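{"name": "servo_tool", "arguments": {
  "plan": [
    [0,0,0,0,1.5,20,60],
    [0,0,0,0,0,20,60],
    [0,0,0,0,0,20,60],
    [0,0,0,0,0,18,60],
    [0,0,0,0,0,0,60]
  ]
}}

```text
time_s: 5.02
position: [540.5, -183.7, 129.9]
ee_rot: [-0.003, 0.492, 0.871, -0.0]
ft_force: [-0.1, 0.5, -0.8]
grip_width: 0.702
```

{"name": "servo_tool", "arguments": {
  "plan": [
    [0,0,0,0,0,0,10],
    [0,0,0,0,0,0,10],
    [0,0,0,0,0,0,10],
    [0,0,0,0,0,0,10],
    [0,0,0,0,0,0,10]
  ],
  "newtons": 40
}}

```text
time_s: 5.43
position: [543.1, -184.3, 134.9]
ee_rot: [0.002, 0.492, 0.871, 0.001]
ft_force: [6.4, 2.1, 0.5]
grip_width: 0.168
```

{"name": "servo_tool", "arguments": {
  "plan": [
    [0,0,0,0,0,0,10],
    [0,0,0,0,0,0,10],
    [0,0,0,0,0,0,10]
  ]
}}

```text
time_s: 5.68
position: [543.2, -184.2, 134.9]
ee_rot: [0.002, 0.492, 0.871, 0.001]
ft_force: [6.2, 1.8, 1.7]
grip_width: 0.169
```

{"name": "servo_tool", "arguments": {
  "plan": [
    [0,0,7,0,0,0,10],
    [0,0,7,0,0,0,10],
    [0,0,7,0,0,0,10],
    [0,0,7,0,0,0,10],
    [0,0,7,0,0,0,10]
  ]
}}

```text
time_s: 6.1
position: [542.6, -184.4, 134.8]
ee_rot: [0.001, 0.733, 0.681, 0.001]
ft_force: [0.2, 2.6, 5.8]
grip_width: 0.167
```

{"name": "servo_tool", "arguments": {
  "plan": [
    [0,0,7,0,0,0,10],
    [0,0,7,0,0,0,10],
    [0,0,7,0,0,0,10],
    [0,0,7,0,0,0,10],
    [0,0,7,0,0,0,10]
  ]
}}

```text
time_s: 6.52
position: [542.1, -184.1, 134.8]
ee_rot: [0.0, 0.903, 0.429, 0.0]
ft_force: [-5.6, 3.4, 8.3]
grip_width: 0.167
```

{"name": "servo_tool", "arguments": {
  "plan": [
    [0,0,1,0,0,0,10],
    [0,0,0,0,0,0,10],
    [0,0,0,0,0,0,10]
  ]
}}

```text
time_s: 6.77
position: [542.1, -184.1, 134.8]
ee_rot: [0.0, 0.906, 0.423, 0.0]
ft_force: [-4.1, 4.2, 7.8]
grip_width: 0.169
```

```bash
python3 look.py c
```

```text
6.7667 [ 542.1 -184.1  134.8] yaw 50.1 j6 0.30470293404898957 0.16907003931277334 [-4.1  4.2  7.8]
wrist dial_grip [(0.56, [547.0, -180.8, 148.5])]
wrist mark [(0.82, [575.8, -138.0, 110.7])]
wrist lock_tab []
side dial_grip [(0.89, [544.8, -183.0, 149.2])]
side mark [(0.39, [581.1, -138.9, 110.9])]
side lock_tab [(0.86, [537.2, -243.4, 115.3])]
top dial_grip [(0.78, [546.6, -183.8, 146.8])]
top mark [(0.61, [575.0, -142.6, 112.2])]
top lock_tab []
```

View pics/cw.png

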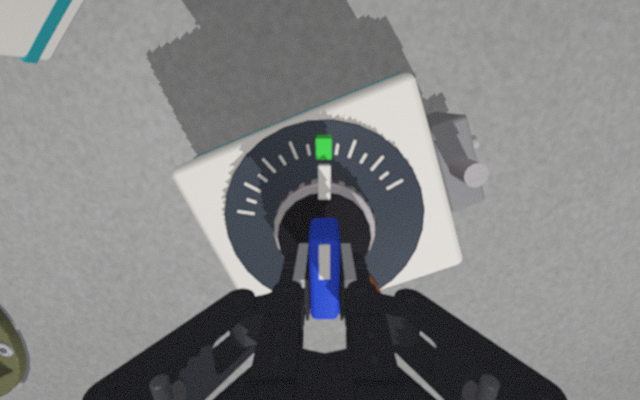

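View pics/c.png

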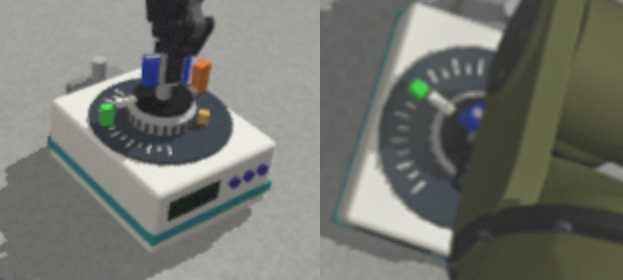

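{"name": "servo_tool", "arguments": {
  "plan": [
    [0,0,0,0,0,0,50],
    [0,0,0,0,0,0,50],
    [0,0,0,0,0,0,50],
    [0,0,0,0,0,0,50],
    [0,0,0,0,0,0,50]
  ]
}}

```text
time_s: 7.78
position: [542.0, -184.3, 133.3]
ee_rot: [0.0, 0.906, 0.423, 0.0]
ft_force: [0.2, -0.3, 0.1]
grip_width: 0.586
```

{"name": "servo_tool", "arguments": {
  "plan": [
    [0,0,0,0,0,-20,50],
    [0,0,0,0,0,-20,50],
    [0,0,0,0,0,-20,50],
    [0,0,0,0,0,-20,50],
    [0,0,0,0,0,0,50]
  ]
}}

```text
time_s: 8.2
position: [543.1, -184.8, 217.4]
ee_rot: [0.002, 0.906, 0.423, 0.002]
ft_force: [0.7, -0.6, -0.0]
grip_width: 0.582
```

```bash
python3 look.py d; python3 meas.py wrist
```

```text
8.2 [ 543.1 -184.8  217.4] yaw 50.1 j6 0.30449413271607106 0.5820618695988994 [ 0.7 -0.6 -0. ]
wrist dial_grip [(0.73, [548.2, -181.4, 150.3])]
wrist mark [(0.54, [576.9, -140.1, 108.9])]
wrist lock_tab [(0.76, [537.3, -249.2, 112.2])]
side dial_grip [(0.59, [543.9, -183.3, 156.4])]
side mark [(0.52, [579.2, -135.9, 110.3])]
side lock_tab [(0.86, [539.1, -244.7, 114.5])]
top dial_grip [(0.66, [547.1, -184.7, 147.7])]
top mark [(0.52, [577.8, -142.6, 111.8])]
top lock_tab []
green [317, 125, 13, 17, 205] mean [ 577.6 -140.6] box [ 577.3 -140.5] [13.3 10.2] dir 50.1
blue [313, 179, 23, 66, 1134] mean [ 544.5 -181.5] box [ 544.7 -180.9] [51.3 15.9] dir 50.8
orange [351, 235, 14, 10, 98] mean [ 541.3 -231.9] box [ 542.  -231.1] [ 9.  11.9] dir 140.0
```

View pics/dw.png

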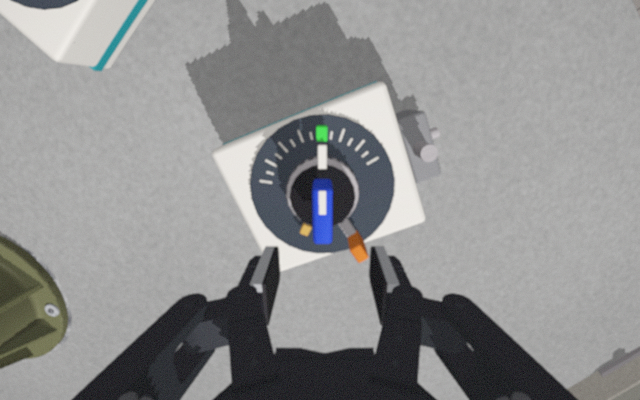

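{"name": "servo_tool", "arguments": {
  "plan": [
    [0,0,-7,0,0,0,45],
    [0,0,-7,0,0,0,45],
    [0,0,-7,0,0,0,45],
    [0,0,-7,0,0,0,45],
    [0,0,-7,0,0,0,45]
  ]
}}

```text
time_s: 9.27
position: [541.9, -184.3, 213.3]
ee_rot: [-0.0, 0.735, 0.678, -0.0]
ft_force: [-0.4, 0.6, 0.1]
grip_width: 0.527
```

{"name": "servo_tool", "arguments": {
  "plan": [
    [0,0,0,-16,0,5,45],
    [0,0,0,-16,0,5,45],
    [0,0,0,-15,0,5,45],
    [0,0,0,-15,0,5,45],
    [0,0,0,0,0,0,45]
  ]
}}

```text
time_s: 9.68
position: [535.9, -248.4, 191.9]
ee_rot: [-0.001, 0.737, 0.675, -0.0]
ft_force: [0.1, -0.5, 0.0]
grip_width: 0.532
```

```bash
python3 look.py e; sed -i 's/(90,245,240,410)/(90,260,240,410)/' meas.py; python3 meas.py wrist
```

```text
9.6833 [ 535.9 -248.4  191.9] yaw 85.0 j6 -0.4082214672466214 0.5317078702031482 [ 0.1 -0.5  0. ]
wrist dial_grip [(0.63, [544.8, -180.8, 152.0])]
wrist mark [(0.62, [574.9, -140.8, 109.2])]
wrist lock_tab [(0.75, [533.4, -248.9, 113.8])]
side dial_grip [(0.73, [542.4, -186.5, 150.7])]
side mark [(0.53, [581.0, -139.5, 108.0])]
side lock_tab [(0.98, [537.1, -242.1, 114.5])]
top dial_grip [(0.66, [544.8, -184.3, 147.3])]
top mark [(0.4, [576.9, -141.7, 112.0])]
top lock_tab [(0.98, [534.9, -245.1, 116.0])]
blue [297, 99, 59, 73, 1643] mean [ 540.6 -185.1] box [ 541.7 -184. ] [45.9 16.4] dir 50.5
orange [317, 193, 13, 27, 263] mean [ 535.2 -241. ] box [ 535.3 -242.1] [21.9  9.4] dir 84.7
```

View pics/ew.png

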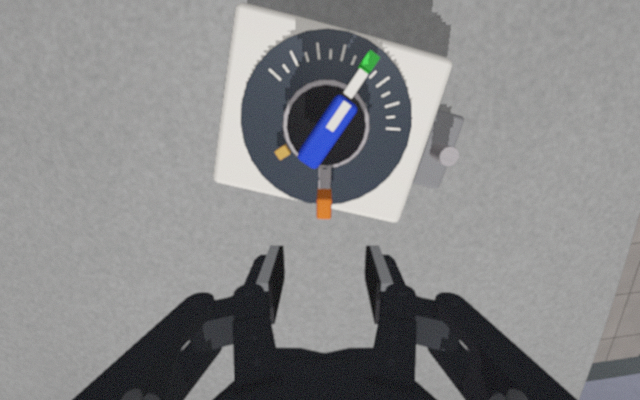

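View pics/e.png

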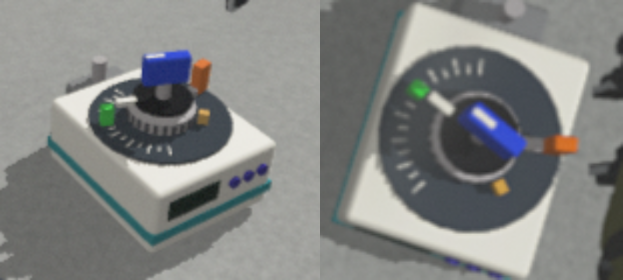

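{"name": "servo_tool", "arguments": {
  "plan": [
    [0,0,0,0,0,25,45],
    [0,0,0,0,0,25,45],
    [0,0,0,0,0,25,45],
    [0,0,0,0,0,19,45],
    [0,0,0,0,0,0,45]
  ]
}}

```text
time_s: 10.75
position: [535.0, -245.2, 95.4]
ee_rot: [-0.003, 0.737, 0.676, -0.001]
ft_force: [-0.7, 0.5, -0.3]
grip_width: 0.526
```

{"name": "servo_tool", "arguments": {
  "plan": [
    [0,0,0,0,0,0,45],
    [0,0,0,0,0,0,5],
    [0,0,0,0,0,0,5],
    [0,0,0,0,0,0,5],
    [0,0,0,0,0,0,5]
  ],
  "newtons": 40
}}

```text
time_s: 11.17
position: [537.2, -246.4, 100.7]
ee_rot: [0.001, 0.737, 0.676, 0.0]
ft_force: [-1.8, -0.2, 7.7]
grip_width: 0.129
```

{"name": "servo_tool", "arguments": {
  "plan": [
    [0,0,0,0,0,0,5],
    [0,0,0,0,0,0,5],
    [0,0,0,0,0,0,5]
  ]
}}

```text
time_s: 11.42
position: [537.2, -246.4, 100.7]
ee_rot: [0.001, 0.737, 0.676, 0.0]
ft_force: [-1.2, -0.6, 7.7]
grip_width: 0.129
```

```bash
python3 look.py f
```

```text
11.4167 [ 537.2 -246.4  100.7] yaw 85.1 j6 -0.40654838976987123 0.12943837152892199 [-1.2 -0.6  7.7]
wrist dial_grip [(0.67, [545.7, -179.7, 151.1])]
wrist mark [(0.98, [578.5, -139.8, 109.3])]
wrist lock_tab [(0.89, [535.4, -247.7, 112.4])]
side dial_grip [(0.67, [539.8, -185.5, 154.2])]
side mark [(0.53, [579.7, -136.4, 110.9])]
side lock_tab [(0.62, [538.6, -243.3, 112.7])]
top dial_grip [(0.61, [545.5, -185.5, 146.6])]
top mark [(0.58, [576.1, -143.6, 112.0])]
top lock_tab [(0.79, [536.0, -244.4, 115.4])]
```

View pics/f.png

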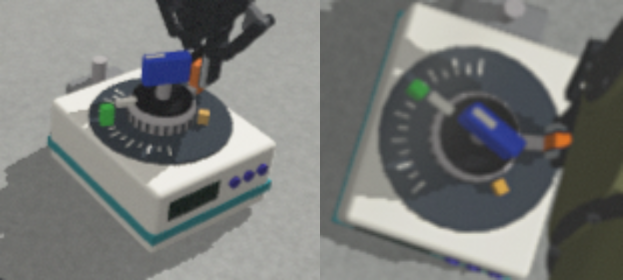

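View pics/fw.png

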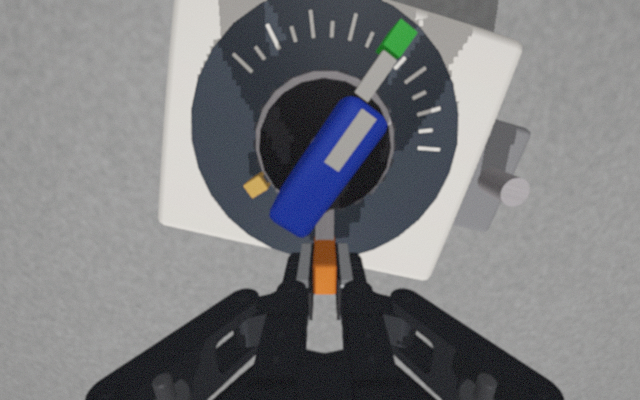

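{"name": "servo_tool", "arguments": {
  "plan": [
    [0,0,6,0.3,-6.5,0,5],
    [0,0,6,0.3,-6.5,0,5],
    [0,0,6,0.3,-6.5,0,5],
    [0,0,0,0,0,0,5]
  ]
}}

```text
time_s: 12.35
position: [517.6, -241.5, 100.7]
ee_rot: [0.001, 0.835, 0.55, 0.0]
ft_force: [-0.7, 0.5, 5.8]
grip_width: 0.131
```

```bash
cat > s.py <<'E'
from h import *
st=get_state(); p=np.array(st['position']); yaw=2*np.arctan2(st['ee_rot'][2],st['ee_rot'][1]); x=np.array([np.cos(yaw),np.sin(yaw)])
print(p.round(1),np.degrees(yaw).round(1),'centre@62',(p[:2]+62*x).round(1),st['ft_force'].round(1),st['torque'].round(2))
E
python3 s.py
```

```text
[ 517.6 -241.5  100.7] 66.7 centre@62 [ 542.1 -184.5] [-0.7  0.5  5.8] [ 0.28  0.24 -0.04]
```

{"name": "servo_tool", "arguments": {
  "plan": [
    [0,0,6,0.3,-6.5,0,5],
    [0,0,6,0.3,-6.5,0,5],
    [0,0,6,0.3,-6.5,0,5],
    [0,0,0,0,0,0,5]
  ]
}}

```text
time_s: 12.68
position: [501.0, -231.0, 100.7]
ee_rot: [0.001, 0.911, 0.413, 0.0]
ft_force: [-2.4, 2.7, 6.9]
grip_width: 0.13
```

```bash
python3 s.py
```

```text
[ 501.  -231.   100.7] 48.7 centre@62 [ 541.9 -184.4] [-2.4  2.7  6.9] [0.41 0.43 0.12]
```

{"name": "servo_tool", "arguments": {
  "plan": [
    [0,0,3,0.1,-3.2,0,5],
    [0,0,3,0.1,-3.2,0,5],
    [0,0,0,0,0,0,5]
  ]
}}

```text
time_s: 12.93
position: [496.5, -226.7, 100.7]
ee_rot: [0.0, 0.931, 0.366, 0.0]
ft_force: [-5.3, 1.5, 9.9]
grip_width: 0.134
```

```bash
python3 s.py
```

```text
[ 496.5 -226.7  100.7] 42.9 centre@62 [ 541.9 -184.5] [-5.3  1.5  9.9] [0.48 0.81 0.22]
```

{"name": "servo_tool", "arguments": {
  "plan": [
    [0,0,3,0.1,-3.2,0,5],
    [0,0,2,0.1,-2.2,0,5],
    [0,0,0,0,0,0,5]
  ]
}}

```text
time_s: 13.18
position: [493.0, -222.6, 100.6]
ee_rot: [0.0, 0.946, 0.326, 0.0]
ft_force: [-6.8, 2.1, 11.0]
grip_width: 0.133
```

```bash
python3 s.py; python3 look.py g
```

```text
[ 493.  -222.6  100.6] 38.0 centre@62 [ 541.9 -184.5] [-6.8  2.1 11. ] [0.52 1.03 0.22]
13.1833 [ 493.  -222.6  100.6] yaw 38.0 j6 0.41590734473834956 0.1330686389417388 [-6.8  2.1 11. ]
wrist dial_grip [(0.92, [546.1, -179.3, 150.0])]
wrist mark [(0.67, [575.6, -142.1, 108.0])]
wrist lock_tab []
side dial_grip [(0.66, [544.8, -187.7, 151.8])]
side mark [(0.64, [580.2, -138.7, 109.2])]
side lock_tab [(0.84, [495.0, -220.6, 110.8])]
top dial_grip [(0.84, [545.3, -181.1, 149.0])]
top mark []
top lock_tab [(0.88, [494.2, -224.9, 117.4])]
```

View pics/gw.png

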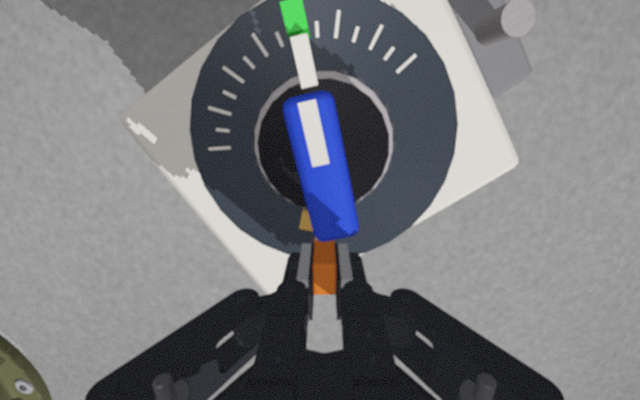

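View pics/g.png

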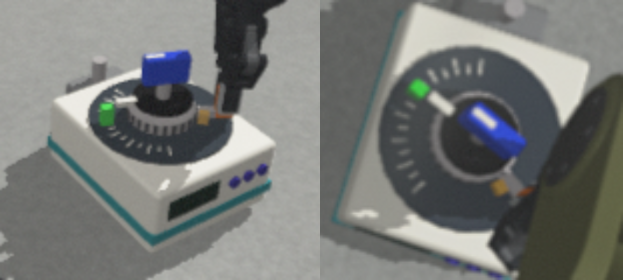

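{"name": "servo_tool", "arguments": {
  "plan": [
    [0,0,2,0,-2.2,0,5],
    [0,0,0,0,0,0,5]
  ]
}}

```text
time_s: 13.95
position: [491.7, -221.0, 100.6]
ee_rot: [0.0, 0.951, 0.309, 0.0]
ft_force: [-7.5, 2.2, 10.1]
grip_width: 0.13
```

```bash
python3 s.py
```

```text
[ 491.7 -221.   100.6] 36.0 centre@62 [ 541.9 -184.5] [-7.5  2.2 10.1] [0.64 1.04 0.37]
```

{"name": "servo_tool", "arguments": {
  "plan": [
    [0,0,2,0,-2.2,0,5],
    [0,0,0,0,0,0,5]
  ]
}}

```text
time_s: 14.12
position: [491.6, -220.3, 100.9]
ee_rot: [0.002, 0.956, 0.293, 0.001]
ft_force: [4.0, -7.0, 3.2]
grip_width: 0.132
```

```bash
python3 s.py
```

```text
[ 491.6 -220.3  100.9] 34.0 centre@62 [ 542.9 -185.6] [ 4.  -7.   3.2] [-1.02 -0.64  0.6 ]
```

Force reversed and motion stalled: that is the stop (about 51° turned in total). Releasing.

{"name": "servo_tool", "arguments": {
  "plan": [
    [0,0,0,0,0,0,32],
    [0,0,0,0,0,0,32],
    [0,0,0,0,0,0,32],
    [0,0,0,0,0,0,32],
    [0,0,0,0,0,0,32]
  ]
}}

```text
time_s: 14.53
position: [490.4, -219.1, 99.2]
ee_rot: [-0.0, 0.956, 0.293, -0.0]
ft_force: [-0.5, 0.6, -0.3]
grip_width: 0.376
```

{"name": "servo_tool", "arguments": {
  "plan": [
    [0,0,0,0,0,-10,32],
    [0,0,0,0,0,-20,32],
    [0,0,0,0,0,-30,32],
    [0,0,0,0,0,-40,32],
    [0,0,0,0,0,-20,32]
  ]
}}

```text
time_s: 14.95
position: [491.1, -219.5, 224.3]
ee_rot: [0.002, 0.956, 0.293, 0.002]
ft_force: [0.3, -0.6, 0.8]
grip_width: 0.377
```

{"name": "servo_tool", "arguments": {
  "plan": [
    [0,0,0,-30,0,0,32],
    [0,0,0,-30,0,0,32],
    [0,0,0,0,0,0,32]
  ]
}}

```text
time_s: 15.2
position: [438.2, -254.6, 220.5]
ee_rot: [0.001, 0.956, 0.292, -0.0]
ft_force: [-0.0, 0.8, 0.1]
grip_width: 0.378
```

```bash
python3 look.py k; python3 meas.py wrist; python3 meas.py top
```

```text
15.2 [ 438.2 -254.6  220.5] yaw 34.0 j6 0.3792349476284676 0.3780617349842148 [-0.   0.8  0.1]
wrist dial_grip [(0.57, [544.1, -179.2, 146.6])]
wrist mark []
wrist lock_tab [(0.77, [492.6, -221.8, 112.3]), (0.23, [547.8, -183.5, 148.2])]
side dial_grip [(0.97, [542.6, -188.8, 156.2])]
side mark []
side lock_tab [(0.96, [493.2, -219.1, 111.5])]
top dial_grip [(0.62, [545.8, -184.7, 148.0])]
top mark [(0.38, [575.6, -140.3, 111.1])]
top lock_tab [(0.82, [494.0, -220.3, 112.4])]
orange [320, 119, 14, 20, 114] mean [ 493.5 -218.6] box [ 492.7 -220.5] [15.1 10.6] dir 34.1
green [388, 174, 9, 8, 43] mean [ 578.5 -140.3] box [ 578.6 -140.4] [11.  11.3] dir 134.5
blue [413, 184, 26, 23, 249] mean [ 542.4 -184.6] box [ 542.4 -184.3] [44.6 16. ] dir 50.0
orange [437, 222, 9, 9, 49] mean [ 493.8 -220. ] box [ 493.2 -219.8] [14.4 10.2] dir 25.8
```

View pics/kw.png

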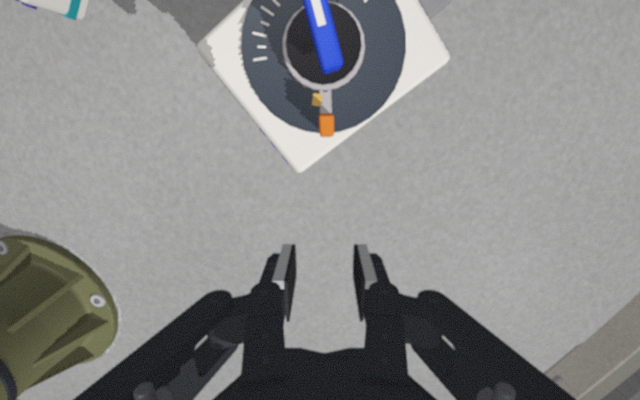

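View pics/k.png

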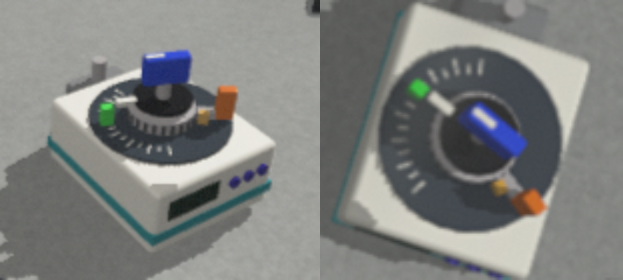

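```bash
python3 -c "from workcell import *; print(job_done())"
```

```text
the job is handed in; nothing more can be done
None
```

I turned the blue dial about 71° clockwise onto the green clip. I then turned the lock ring about 50° clockwise by its orange tab to the stop, let go and backed the gripper away. The job was handed in at about 15.4 s of the 40 s allowed; `job_done()` reports no verdict.

- **Dial:** in the last pictures the bar points at 50.0° and the clip direction is about 50.5°, so the pointer is within about 1° of the clip, and it stayed there while the ring was turned.
- **Lock ring:** the tab moved from about −95° to −144°. The ring angle can't be read directly. I took it as tight because the motion stalled, the force jumped, and the last picture shows the ring's arm against the amber block.
- **Release:** the force read near zero after letting go, and the gripper is clear of the pump.
- **Disagreements:** the networks' points were 3–5 mm off now and then, and missed some items in some views. None of this changed the result.

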